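# Load-test a sprung belt tensioner and mark its deflection

## Task

Test the sprung belt tensioner: press its roller down with a steady 12 newtons (never more than 15) for a second, so that the upright pointer carries the drag hand along the scale, then let the arm back up to rest under control without letting it snap. Do not touch the drag hand, which stays at the greatest deflection; finally slide the marker by its knob until its needle is level with the drag hand's needle, and let go.

Things in the scene. Friction and masses are not known exactly. Their poses are not given: they have to be found in the camera images.
- tensioner_frame: fixed frame: dark base plate, two upright cheeks with the arm's hinge (axis 120 mm up). Origin on the worktop under the hinge axis; +x runs from the roller end to the round tail weight, y along the hinge axis. On its -y side a level scale strip, top 210 mm up, x -95 to +35, y -62 to -18 mm; ticks every 5 mm from zero at x = 0, readings grow to -x, towards the roller.
- tensioner_arm (a joint): sprung arm's angle, rad: 0 at rest (roller up), grows to 0.65 as the roller is pressed. Roller lever in front, upright pointer rod (tip 234 mm up) that pushes the drag hand, tail weight of unknown mass behind: the roller starts to give at some 2 to 9 N, differently each time, then resists about 1 N more per 10 mm. Freed when down it snaps up; keep it under 2.5 rad/s.
- roller_top (a point): point on the crown of the black, free-turning roller (34 mm diameter, 38 mm long along the frame's y), 190 mm in front of the hinge axis and 179 mm above the worktop at rest. Press it down, at most about 110 mm, along an arc about the hinge axis (its x shifts by under 15 mm). Clear space in front, beside and above.
- drag_hand (a joint): reading of the drag hand, m: 0 at the zero tick, grows towards the roller end. A small dark slider with a needle over the scale and a tab in front of the pointer; friction (about 1 N) keeps it where the pointer has pushed it. Only the pointer may move it: the robot must not touch it.
- drag_needle (a point): tip of the drag hand's needle, about 4 mm over the scale strip; the needle lies along the frame's y.
- marker (a joint): place of the marker slider on the same scale, m: equal to joint drag_hand when the two needles are level (same frame x); grows towards the roller end, 0 to 0.078. Starts beyond every possible reading, near the roller end. About 1.5 N of friction keeps it where it is left.
- marker_needle (a point): tip of the marker's needle; it ends 8 mm from the tip of the hand's needle, measured along the frame's y.
- marker_knob (a point): upright ribbed steel knob of the marker, 14 mm (frame x) by 18 mm (frame y) by 40 mm tall; this point is on its axis, 10 mm below its top (top 246 mm above the worktop), 30 mm outside the -y edge of the scale strip. It slides along the frame's x: push it from either side with closed fingertips or pinch it across x. Free space on both sides.

How it is judged:
By the outcome, as a careful person would: the job done as asked, in the order asked, and still so for the second after the job is handed in, with the robot touching nothing.
It also fails if it takes over 58 s, if anything falls off the work surface, if the arm or the gripper's body presses on something with over 40 N, if the wrist force passes 120 N, or if a joint passes its speed limit or range.

## Robot

A 6-joint arm with a two-finger parallel gripper is mounted at the origin on a cart in front of the work surface, level with it; the furniture and walls round the work are solid. World frame = base frame: x ahead of the robot, y to its left, z up, the work surface at z = 0. Lengths are in m, angles in rad, forces in N, time in s.
With the tool pointing down it reaches from about 0.375 to 0.9 m from the base axis. Payload 3.1 kg.
Tool frame: the origin (TCP) lies on the mounting face of the last link; the fingertips stand 182 mm ahead of it and the grasp point (between the pads) lies 164 mm ahead of it; z points along the fingers, y is the direction in which the jaws open and shut (so a half turn about z gives the same grasp; the last joint's range is limited). The gripper opens to 87 mm and grips with 3 to 60 N. Pads are 19 mm wide; open, the fingers measure 117 mm over their backs; the gripper's body (75 mm by 190 mm) begins 51 mm behind the grasp point.
Start: joints at [1.056, 0.527, 1.433, -0, 1.181, -0.178], TCP at [0.207, 0.59, 0.405] pointing down, gripper open.
Joint ranges: [-3.08, 3.08], [-0.75, 2.2], [0.22, 2.44], [-1.43, 4.57], [0, 2.65], [-2.85, 2.85]. Speed limits (rad/s): [2.79, 2.79, 3.14, 3.14, 3.14, 3.14].

## Interface

Orientations are given as a unit quaternion [x, y, z, w].
In Python, from rig import robot, camera, camera_model gives the robot as it stands.
- The arm moves only by the tool drive_tool, never from a script. Its argument "plan" is a list that holds one entry, the list of rows, each a list of 6 numbers: the shift along the world's x, y, z in units of 2.5 cm (1.0 is 2.5 cm), then the turn, a rotation vector about the world's x, y, z in units of 6 degrees (1.0 is 6 degrees). A call has 1 to 8 rows; each row shifts and turns the commanded pose from where the row before left it; what a row does not reach is not made up. A row lasts 1/8 s, in which the tool goes at most 62.5 mm and 10.7 degrees, less where a joint would pass 70% of its speed; a pose out of reach is approached as far as the arm can. A call with a number of a shift or a turn outside -1 to 1 is refused whole. A call with a gripper value outside its range is refused whole. "grip" is the closure, from 0 (fully open) to 1 (shut), set as the call begins (left out, the last holds). The fingers move at their own pace and stop on an object; "force" is the grip in N (left out, the last holds). Time passes only in rows, so rows that do not move let the fingers close. It gives the time, the measured TCP pose, the force and the opening at its end, in the units of the state.
- robot.get_obs(): the state, without advancing time (a new reading comes with each control period).
- camera(name): name is "scene" or "side" or "wrist"; returns the picture (400x640x3 uint8, red, green, blue); there is no depth.
- camera_model(name): a dict with "K" (3x3 intrinsics, pixels), "world_to_cam" (4x4, takes a point from world to camera coordinates); the wrist camera has in their place "tool_from_camera" (4x4, takes a point from camera to tool coordinates, whose origin is the TCP and whose axes are the flange's). Camera axes: x right, y up, looking along -z (the intrinsics and any distortion apply to the point x, -y, -z); pixel columns grow to the right and rows downward; lengths in m; the calibration is good to about 2 mm. A picture is of the moment at which its call begins: read the wrist's pose just before it. camera_model takes no time and is no camera call.
- robot.hand_in(): hands the job in, once; it reports no verdict.
The state is a dict: "time": time; "q": joint angles; "joint_velocities": joint speeds; "joint_torque": joint torques, N m; "position": TCP position; "tool_rot": TCP orientation; "ft_force": force on the tool from outside, world axes, zero at the start; "moment": the same for the moment, N m; "grip_width": finger opening in m.
Only numpy, scipy, OpenCV 4.12 (cv2) and the standard library are available. Lean on these libraries where they do the work, as an engineer would, in place of code of your own. Each camera call takes 0.05 s, during which the arm holds its last target.

## Working session

There is one attempt and no reset: what is moved stays moved. The work goes in short steps, Python scripts to look and compute and a tool call to move; the robot and the scene stay as the last step left them, time stands still between calls to the robot, and variables do not carry over. Pictures are saved under pics/ and viewed, and the job is handed in when it is done.

Besides the shell and the picture viewer there is one more tool, called after "Request:" by a JSON object that holds its "api" and its "payload", one argument or row to a line. drive_tool: Moves the arm, as the interface text tells. Shifts and turns lie within -1 to 1; 1 stands for 2.5 cm of shift or 6 degrees of turn. Its arguments: {"type":"object","properties":{"plan":{"type":"array","items":{"type":"array","items":{"type":"array","items":{"type":"number","minimum":-1,"maximum":1}}}},"grip":{"type":"number"},"force":{"type":"number"}},"required":["plan"]}

```bash
ls; mkdir -p pics
python3 - <<'E'
from rig import robot,camera,camera_model
import cv2
o=robot.get_obs();print(o)
for n in("scene","side","wrist"):
    cv2.imwrite(f"pics/{n}0.png",camera(n)[:,:,::-1]);m=camera_model(n);print(n,m)
E
```

```text
pics
{'time': 0.0, 'q': array([ 1.05548602e+00,  5.28503541e-01,  1.43392286e+00, -1.68384075e-05,
        1.18139096e+00, -1.78512369e-01]), 'joint_velocities': array([-0.00145984,  0.00178415, -0.00266377, -0.0005603 ,  0.00178949,
        0.00011583]), 'joint_torque': array([ 1.11293843e-04, -4.40038133e+01, -1.76591724e+01,  6.31416868e-02,
        5.84713288e-02, -2.00482464e-04]), 'position': array([0.20634924, 0.58958583, 0.40374169]), 'tool_rot': array([ 1.67600917e-01,  9.85854297e-01, -1.04873403e-03, -3.70872619e-04]), 'ft_force': array([-0.91261599,  0.36489657, -0.38733477]), 'moment': array([0.02841064, 0.02490963, 0.00949533]), 'grip_width': 0.08680447681997087}
scene {'K': array([[505.27690823,   0.        , 313.31428616],
       [  0.        , 505.27690823, 198.12209454],
       [  0.        ,   0.        ,   1.        ]]), 'world_to_cam': array([[-0.57389969, -0.81871981,  0.01835788,  0.26316504],
       [ 0.39441965, -0.2566925 ,  0.88235033, -0.4036506 ],
       [-0.71768537,  0.51362129,  0.47023493, -0.46202062],
       [ 0.        ,  0.        ,  0.        ,  
[... 271 characters left out ...]
149059,  0.45786868,  0.87422941, -0.18827137],
       [-0.33302398, -0.80861092,  0.48501898, -0.80677093],
       [ 0.        ,  0.        ,  0.        ,  1.        ]])}
wrist {'K': array([[325.0569258 ,   0.        , 318.82528009],
       [  0.        , 325.0569258 , 199.26106925],
       [  0.        ,   0.        ,   1.        ]]), 'tool_from_camera': array([[ 3.74091493e-04,  9.63248394e-01,  2.68611972e-01,
         7.30487959e-02],
       [ 9.99999896e-01, -2.90313736e-04, -3.51612082e-04,
         1.21012930e-03],
       [-2.60708029e-04,  2.68612075e-01, -9.63248403e-01,
         1.96714361e-02],
       [ 0.00000000e+00,  0.00000000e+00,  0.00000000e+00,
         1.00000000e+00]])}
```

View pics/scene0.png

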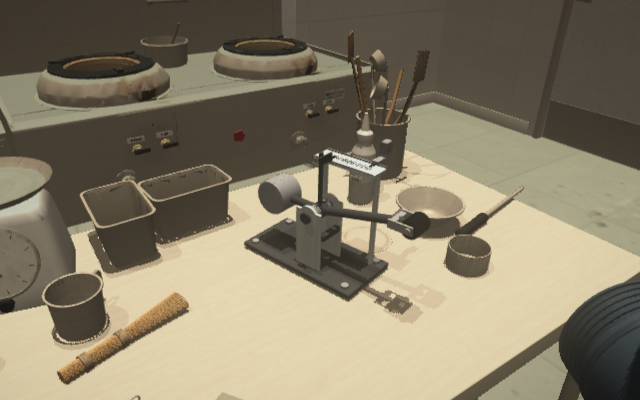

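View pics/side0.png

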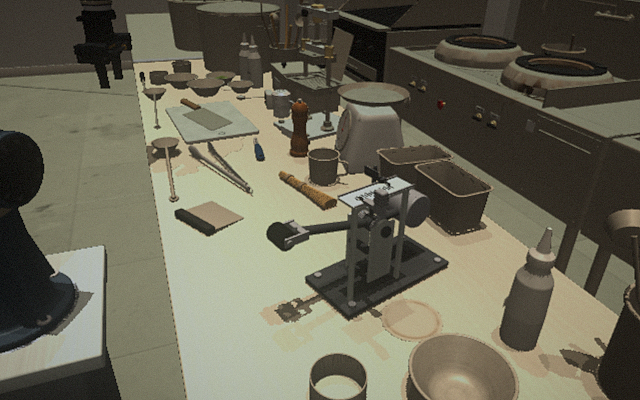

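View pics/wrist0.png

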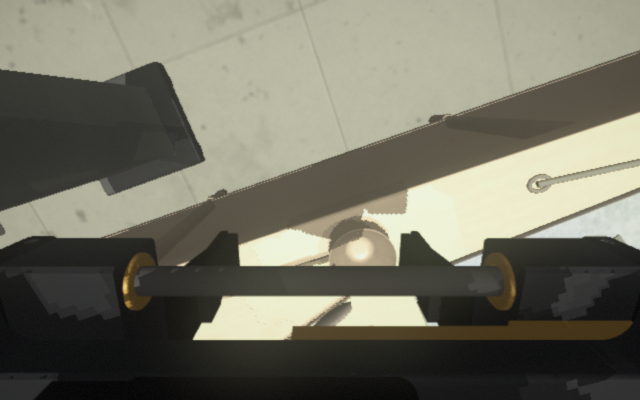

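Run:
```python
import cv2
a=cv2.imread("pics/scene0.png")[135:315,235:445];cv2.imwrite("pics/s1.png",cv2.resize(a,None,fx=3.3,fy=3.3,interpolation=cv2.INTER_CUBIC))
a=cv2.imread("pics/side0.png")[160:330,255:455];cv2.imwrite("pics/d1.png",cv2.resize(a,None,fx=3.5,fy=3.5,interpolation=cv2.INTER_CUBIC))
```

```text
(no output)
```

View pics/s1.png

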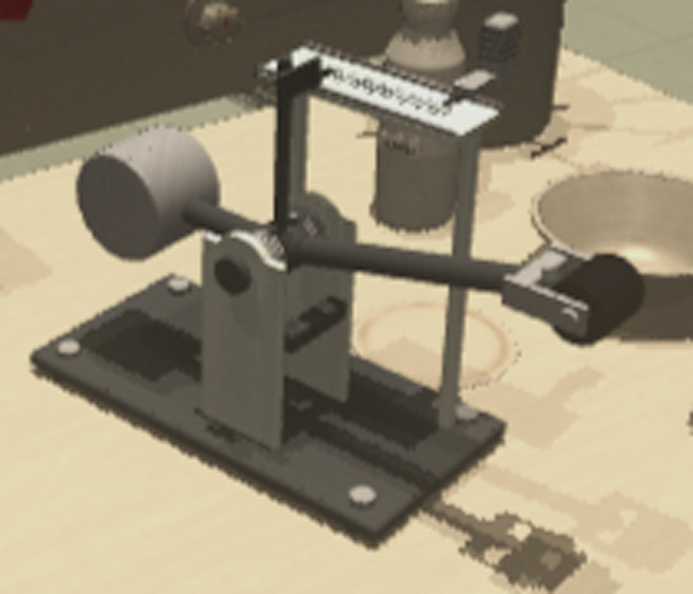

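View pics/d1.png

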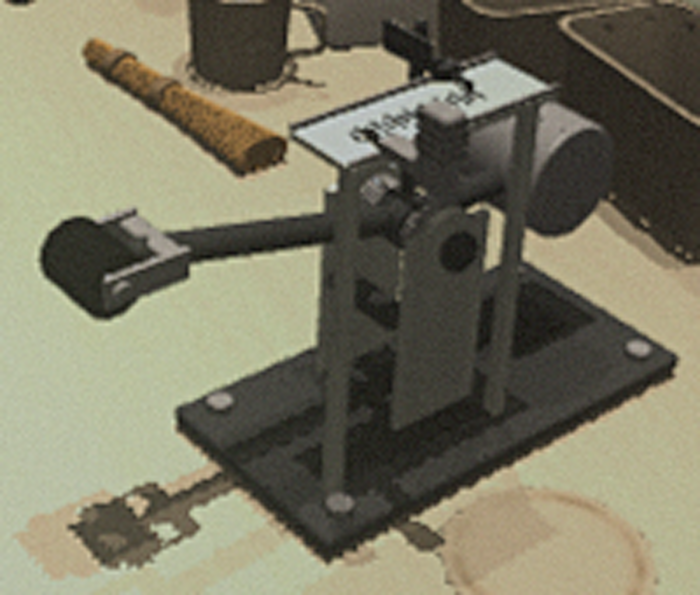

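```bash
cat > h.py <<'E'
import numpy as np,cv2
from rig import camera_model
def ray(n,uv,T=None):
    m=camera_model(n);K=m["K"];W=m["world_to_cam"]
    d=np.array([(uv[0]-K[0,2])/K[0,0],-(uv[1]-K[1,2])/K[1,1],-1.])
    R=W[:3,:3];return -R.T@W[:3,3],R.T@d
def onz(n,uv,z):
    c,d=ray(n,uv);return c+d*(z-c[2])/d[2]
def proj(n,p):
    m=camera_model(n);q=m["world_to_cam"]@np.r_[p,1];K=m["K"]
    return np.array([K[0,2]+K[0,0]*q[0]/-q[2],K[1,2]-K[1,1]*q[1]/-q[2]])
def fit(src,dst):
    s=np.array(src)[:,:2];d=np.array(dst)[:,:2];sm,dm=s.mean(0),d.mean(0)
    H=(s-sm).T@(d-dm);th=np.arctan2(H[0,1]-H[1,0],H[0,0]+H[1,1])
    R=np.array([[np.cos(th),-np.sin(th)],[np.sin(th),np.cos(th)]]);t=dm-R@sm
    return th,t,(d-(s@R.T+t))
E
python3 - <<'E'
from h import *
F=[(-.095,-.018),(-.095,-.062),(.035,-.062),(.035,-.018)]
S=[np.array(p)/3.3+[235,135] for p in [(460,131),(499,109),(308,45),(260,67)]]
D=[np.array(p)/3.5+[255,160] for p in [(292,130),(345,165),(557,90),(495,57)]]
# scale scaled-image center offset
S=[p-.35 for p in S];D=[p-.35 for p in D]
ps=[onz("scene",p,.21) for p in S];pd=[onz("side",p,.21) for p in D]
for P in(ps,pd,ps+pd):
    f=F*(len(P)//4);th,t,r=fit(f,P);print(th,t,np.round(r*1e3,1).tolist())
R=np.array([[np.cos(th),-np.sin(th)],[np.sin(th),np.cos(th)]])
def w(x,y,z): return np.r_[R@[x,y]+t,z]
for n,p in dict(roller=(-.19,0,.179),knobtop=(-.07,-.092,.246),hinge=(0,0,.12),z0=(0,-.062,.21)).items():
    print(n,w(*p),proj("scene",w(*p)),proj("side",w(*p)))
E
```

```text
0.27870231516364163 [ 0.62320247 -0.12865571] [[2.8, -3.5], [-0.0, 4.1], [-1.9, 0.5], [-0.9, -1.1]]
0.26460493887804387 [ 0.6213962  -0.12219605] [[1.2, -2.7], [-0.8, 2.6], [-0.6, 0.5], [0.2, -0.4]]
0.27157882391782906 [ 0.62230327 -0.12542608] [[4.0, -7.3], [1.5, 0.3], [-0.6, -2.4], [0.1, -4.0], [-0.0, 1.1], [-2.3, 6.4], [-1.9, 3.4], [-0.7, 2.6]]
roller [ 0.43926704 -0.1763941   0.179     ] [415.68004894 215.64280464] [281.8893116  227.25510874]
knobtop [ 0.57954812 -0.23283184  0.246     ] [385.33749824 139.81778127] [383.80167572 190.74875678]
hinge [ 0.62230327 -0.12542608  0.12      ] [319.33216837 209.21508108] [371.68105754 222.37724361]
z0 [ 0.63893494 -0.18515369  0.21      ] [341.92767438 153.38788443] [400.8602558  191.70658685]
```

Request:
{"api": "drive_tool", "payload": {
  "plan": [
    [[0.55, -0.97, 0.4, 0, 0, 0.4], [0.55, -0.97, 0.4, 0, 0, 0.4], [0.55, -0.97, 0.4, 0, 0, 0.4], [0.55, -0.97, 0.4, 0, 0, 0.4], [0.55, -0.97, 0.2, 0, 0, 0.4], [0.55, -0.97, 0.2, 0, 0, 0.4], [0.55, -0.97, 0, 0, 0, 0.4], [0.55, -0.97, 0, 0, 0, 0.4]]
  ],
  "grip": 1,
  "force": 20
}}

```text
time: 1.15
position: [0.3167, 0.395, 0.4546]
tool_rot: [0.0, 1.0, -0.0, -0.0]
ft_force: [0.4, 0.6, 0.7]
grip_width: 0.015
```

Request:
{"api": "drive_tool", "payload": {
  "plan": [
    [[0.55, -0.97, 0, 0, 0, 0.3], [0.55, -0.97, 0, 0, 0, 0.3], [0.55, -0.97, 0, 0, 0, 0.3], [0.55, -0.97, 0, 0, 0, 0.3], [0.55, -0.97, 0, 0, 0, 0.3], [0.55, -0.97, 0, 0, 0, 0.3], [0.1, -0.97, 0, 0, 0, 0.3], [0.1, -0.97, 0, 0, 0, 0.3]]
  ]
}}

```text
time: 2.15
position: [0.404, 0.201, 0.4545]
tool_rot: [-0.125, 0.992, -0.0, -0.0]
ft_force: [-0.0, -0.4, -0.8]
grip_width: 0.0004
```

Request:
{"api": "drive_tool", "payload": {
  "plan": [
    [[0.1, -1, 0, 0, 0, 0.1], [0.1, -1, 0, 0, 0, 0.1], [0.1, -1, 0, 0, 0, 0], [0.1, -1, 0, 0, 0, 0], [0.1, -1, 0, 0, 0, 0], [0.1, -1, 0, 0, 0, 0], [0.1, -1, 0, 0, 0, 0], [0.1, -1, 0, 0, 0, 0]]
  ]
}}

```text
time: 3.15
position: [0.4239, 0.0011, 0.4546]
tool_rot: [-0.135, 0.991, 0.0, -0.0]
ft_force: [0.5, 0.4, -0.3]
grip_width: 0.0002
```

Request:
{"api": "drive_tool", "payload": {
  "plan": [
    [[0.1, -1, 0, 0, 0, 0], [0.1, -1, 0, 0, 0, 0], [0.1, -1, 0, 0, 0, 0], [0.1, -1, 0, 0, 0, 0], [0.1, -1, 0, 0, 0, 0], [0.1, -1, 0, 0, 0, 0], [0.1, -0.6, 0, 0, 0, 0], [0, 0, 0, 0, 0, 0]]
  ]
}}

```text
time: 4.15
position: [0.4416, -0.1638, 0.4546]
tool_rot: [-0.134, 0.991, 0.0, -0.0]
ft_force: [0.8, 0.7, -0.6]
grip_width: 0.0002
```

Run:
```python
from rig import robot,camera
import cv2
o=robot.get_obs();print(o['time'],o['position'],o['tool_rot'],o['ft_force'],o['q'])
for n in("scene","side","wrist"): cv2.imwrite(f"pics/{n}1.png",camera(n)[:,:,::-1])
```

```text
4.15 [ 0.44162701 -0.16375467  0.45458662] [-1.34158390e-01  9.90959887e-01  1.70664705e-04 -6.58734789e-06] [ 0.8498916   0.69339142 -0.62171963] [-5.93050189e-01  2.54332726e-01  1.74140124e+00  2.70127454e-04
  1.14609556e+00 -2.43308611e+00]
```

View pics/wrist1.png

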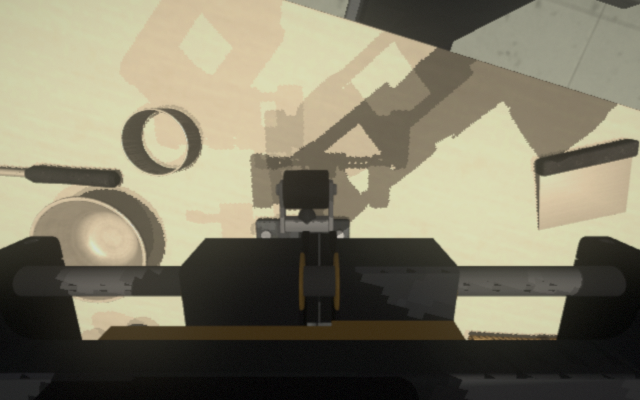

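View pics/side1.png

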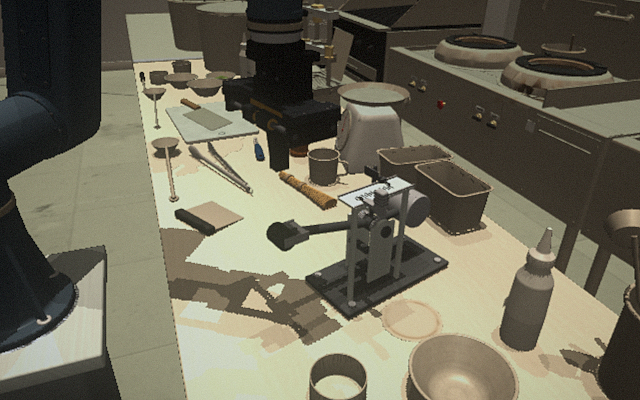

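```bash
cat >> h.py <<'E'
from scipy.spatial.transform import Rotation as Ro
def wcam(pos,q):
    T=np.eye(4);T[:3,:3]=Ro.from_quat(q).as_matrix();T[:3,3]=pos
    return T@camera_model("wrist")["tool_from_camera"]
def wproj(C,p):
    q=np.linalg.inv(C)@np.r_[p,1];K=camera_model("wrist")["K"]
    return np.array([K[0,2]+K[0,0]*q[0]/-q[2],K[1,2]-K[1,1]*q[1]/-q[2]])
def wonz(C,uv,z):
    K=camera_model("wrist")["K"];d=C[:3,:3]@np.array([(uv[0]-K[0,2])/K[0,0],-(uv[1]-K[1,2])/K[1,1],-1.])
    c=C[:3,3];return c+d*(z-c[2])/d[2]
E
python3 - <<'E'
from h import *
from rig import robot
o=robot.get_obs();C=wcam(o['position'],o['tool_rot'])
for p in [(.4393,-.1764,.179),(.4393,-.1764,.162)]: print(p,wproj(C,p))
a=cv2.imread("pics/wrist1.png")[140:260,220:400];cv2.imwrite("pics/w1.png",cv2.resize(a,None,fx=4,fy=4,interpolation=cv2.INTER_CUBIC))
print([wonz(C,p,.162) for p in [(282,190),(329,190),(305,170),(305,210)]])
E
```

```text
(0.4393, -0.1764, 0.179) [301.40610813 193.94713558]
(0.4393, -0.1764, 0.162) [302.3901391  188.97478288]
[array([ 0.44490144, -0.19315118,  0.162     ]), array([ 0.43402174, -0.15399753,  0.162     ]), array([ 0.42265256, -0.17849611,  0.162     ]), array([ 0.45708915, -0.16933452,  0.162     ])]
```

View pics/w1.png

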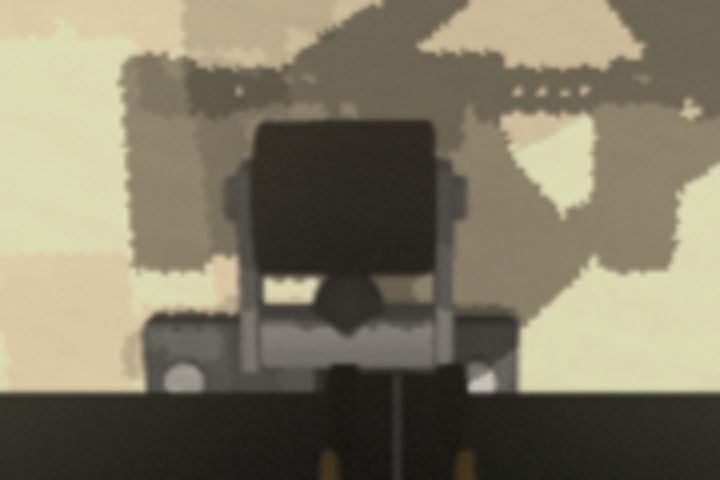

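Request:
{"api": "drive_tool", "payload": {
  "plan": [
    [[-0.1, -0.4, -0.8, 0, 0, 0], [0, 0, -0.8, 0, 0, 0], [0, 0, -0.8, 0, 0, 0], [0, 0, -0.5, 0, 0, 0], [0, 0, -0.3, 0, 0, 0], [0, 0, 0, 0, 0, 0]]
  ]
}}

```text
time: 5.05
position: [0.439, -0.1729, 0.3746]
tool_rot: [-0.135, 0.991, 0.0, -0.0]
ft_force: [-0.7, 2.0, -0.4]
grip_width: 0.0002
```

```bash
cat > look.py <<'E'
import sys,numpy as np,cv2
from rig import robot,camera
tag=sys.argv[1];names=sys.argv[2].split(',')
fs=[]
for n in names:
    o=robot.get_obs();fs.append(o['ft_force'])
    cv2.imwrite(f"pics/{n}{tag}.png",camera(n)[:,:,::-1])
o=robot.get_obs();fs.append(o['ft_force'])
print(o['time'],np.round(o['position'],4),np.round(o['tool_rot'],4),'F',np.round(fs,2).tolist(),'mean',np.round(np.mean(fs,0),2),'M',np.round(o['moment'],2))
E
python3 look.py 2 side,wrist,side,wrist,side
```

```text
5.3 [ 0.4392 -0.1732  0.3753] [-1.349e-01  9.909e-01 -5.000e-04  5.000e-04] F [[-0.68, 2.01, -0.38], [0.41, -0.85, 0.06], [-0.39, 0.08, -0.05], [-0.21, 0.71, -0.81], [-0.19, -0.8, -0.74], [0.4, 0.21, -0.4]] mean [-0.11  0.23 -0.39] M [ 0.05 -0.01 -0.  ]
```

View pics/side2.png

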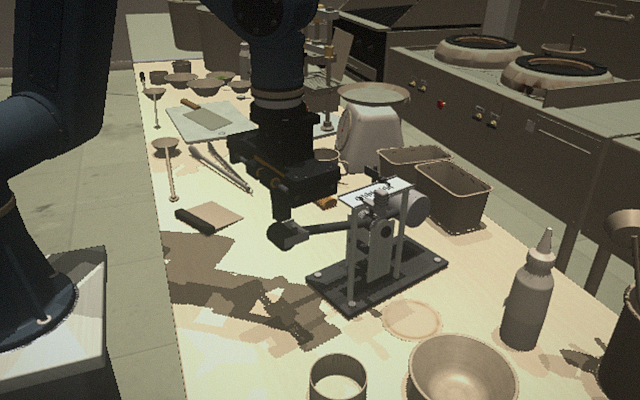

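View pics/wrist2.png

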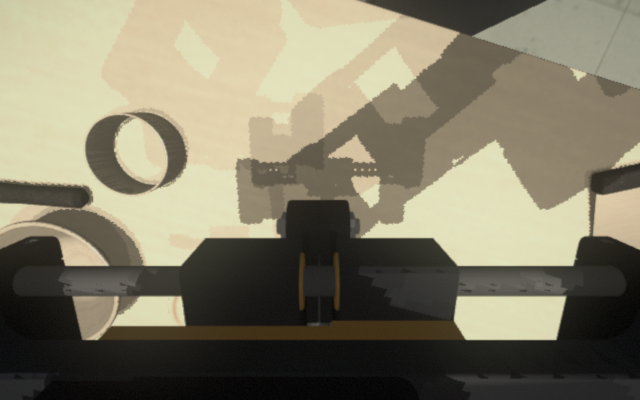

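Request:
{"api": "drive_tool", "payload": {
  "plan": [
    [[0, 0, -0.1, 0, 0, 0], [0, 0, -0.1, 0, 0, 0], [0, 0, -0.1, 0, 0, 0], [0, 0, -0.1, 0, 0, 0], [0, 0, -0.08, 0, 0, 0], [0, 0, -0.08, 0, 0, 0]]
  ]
}}

```text
time: 6.05
position: [0.4391, -0.1731, 0.361]
tool_rot: [-0.135, 0.991, 0.0, 0.0]
ft_force: [-0.7, 1.5, 7.7]
grip_width: 0.0006
```

Request:
{"api": "drive_tool", "payload": {
  "plan": [
    [[0, 0, -0.08, 0, 0, 0], [0, 0, -0.08, 0, 0, 0]]
  ]
}}

```text
time: 6.3
position: [0.4392, -0.173, 0.3576]
tool_rot: [-0.135, 0.991, -0.0, 0.001]
ft_force: [-0.8, 2.4, 8.4]
grip_width: 0.0008
```

Request:
{"api": "drive_tool", "payload": {
  "plan": [
    [[0, 0, -0.08, 0, 0, 0], [0, 0, -0.08, 0, 0, 0]]
  ]
}}

```text
time: 6.55
position: [0.4392, -0.173, 0.3538]
tool_rot: [-0.135, 0.991, -0.0, 0.001]
ft_force: [-1.5, 1.5, 8.7]
grip_width: 0.0007
```

Request:
{"api": "drive_tool", "payload": {
  "plan": [
    [[0, 0, -0.1, 0, 0, 0], [0, 0, -0.1, 0, 0, 0], [0, 0, -0.1, 0, 0, 0], [0, 0, -0.1, 0, 0, 0], [0, 0, -0.1, 0, 0, 0], [0, 0, -0.05, 0, 0, 0], [0, 0, 0, 0, 0, 0]]
  ]
}}

```text
time: 7.42
position: [0.4393, -0.173, 0.3401]
tool_rot: [-0.135, 0.991, -0.0, 0.001]
ft_force: [-1.1, 1.8, 9.2]
grip_width: 0.0005
```

```bash
python3 look.py 3 side,scene,side,scene,side,scene
```

```text
7.725 [ 0.4393 -0.173   0.3402] [-1.348e-01  9.909e-01 -2.000e-04  7.000e-04] F [[-1.14, 1.82, 9.2], [-1.46, 2.59, 9.67], [-0.46, 1.66, 10.84], [-0.77, 2.21, 9.47], [-1.06, 1.29, 10.2], [-1.21, 0.88, 10.43], [0.01, 2.1, 9.32]] mean [-0.87  1.79  9.88] M [0.44 0.18 0.02]
```

View pics/side3.png

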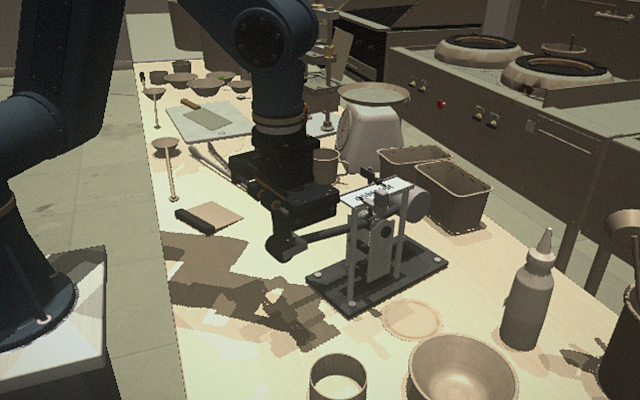

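Request:
{"api": "drive_tool", "payload": {
  "plan": [
    [[0, 0, -0.1, 0, 0, 0], [0, 0, -0.1, 0, 0, 0], [0, 0, -0.1, 0, 0, 0], [0, 0, -0.1, 0, 0, 0], [0, 0, -0.1, 0, 0, 0], [0, 0, -0.05, 0, 0, 0], [0, 0, 0, 0, 0, 0]]
  ]
}}

```text
time: 8.6
position: [0.4393, -0.173, 0.3264]
tool_rot: [-0.135, 0.991, -0.0, 0.001]
ft_force: [-0.3, 2.5, 11.0]
grip_width: 0.0005
```

```bash
python3 look.py 4 side,scene,side,scene,side,scene
```

```text
8.9 [ 0.4393 -0.173   0.3265] [-1.347e-01  9.909e-01 -2.000e-04  7.000e-04] F [[-0.27, 2.48, 11.03], [-0.18, 2.48, 10.59], [-1.21, 1.84, 11.46], [-1.1, 2.77, 10.77], [-1.37, 1.59, 10.43], [-0.02, 2.39, 10.59], [-0.69, 3.11, 10.57]] mean [-0.69  2.38 10.78] M [ 0.46  0.24 -0.  ]
```

Request:
{"api": "drive_tool", "payload": {
  "plan": [
    [[0, 0, -0.1, 0, 0, 0], [0, 0, -0.1, 0, 0, 0], [0, 0, -0.1, 0, 0, 0], [0, 0, -0.1, 0, 0, 0], [0, 0, -0.08, 0, 0, 0], [0, 0, 0, 0, 0, 0]]
  ]
}}

```text
time: 9.65
position: [0.4393, -0.173, 0.3145]
tool_rot: [-0.135, 0.991, -0.0, 0.001]
ft_force: [-1.7, 2.9, 11.9]
grip_width: 0.0001
```

```bash
python3 look.py 5 side,scene,side,scene,side,scene,side,scene
```

```text
10.05 [ 0.4393 -0.173   0.3146] [-1.347e-01  9.909e-01 -3.000e-04  8.000e-04] F [[-1.68, 2.94, 11.89], [-0.48, 2.02, 11.14], [0.12, 3.03, 12.11], [-0.42, 2.53, 12.43], [0.29, 3.37, 11.52], [-0.42, 3.2, 10.99], [-1.58, 2.51, 11.93], [-1.97, 2.76, 12.06], [-0.17, 3.52, 11.81]] mean [-0.7   2.88 11.76] M [ 0.46  0.25 -0.03]
```

View pics/side5.png

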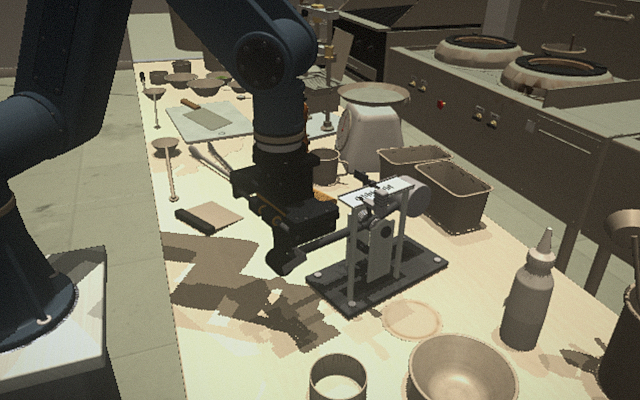

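Request:
{"api": "drive_tool", "payload": {
  "plan": [
    [[0, 0, 0, 0, 0, 0], [0, 0, 0, 0, 0, 0], [0, 0, 0, 0, 0, 0], [0, 0, 0, 0, 0, 0], [0, 0, 0, 0, 0, 0], [0, 0, 0, 0, 0, 0], [0, 0, 0, 0, 0, 0], [0, 0, 0, 0, 0, 0]]
  ]
}}

```text
time: 11.05
position: [0.4393, -0.173, 0.3146]
tool_rot: [-0.135, 0.991, -0.0, 0.001]
ft_force: [-1.1, 2.8, 11.1]
grip_width: 0.0003
```

Request:
{"api": "drive_tool", "payload": {
  "plan": [
    [[0, 0, 0.1, 0, 0, 0], [0, 0, 0.15, 0, 0, 0], [0, 0, 0.2, 0, 0, 0], [0, 0, 0.2, 0, 0, 0], [0, 0, 0.2, 0, 0, 0], [0, 0, 0.2, 0, 0, 0], [0, 0, 0.2, 0, 0, 0], [0, 0, 0.2, 0, 0, 0]]
  ]
}}

```text
time: 12.05
position: [0.4393, -0.173, 0.3508]
tool_rot: [-0.135, 0.991, -0.0, 0.001]
ft_force: [-0.2, 2.0, 8.0]
grip_width: 0.0004
```

Request:
{"api": "drive_tool", "payload": {
  "plan": [
    [[0, 0, 0.15, 0, 0, 0], [0, 0, 0.1, 0, 0, 0], [0, 0, 0.1, 0, 0, 0], [0, 0, 0.08, 0, 0, 0], [0, 0, 0.08, 0, 0, 0], [0, 0, 0.08, 0, 0, 0], [0, 0, 0.08, 0, 0, 0], [0, 0, 0.08, 0, 0, 0]]
  ]
}}

```text
time: 13.05
position: [0.439, -0.1732, 0.3682]
tool_rot: [-0.135, 0.991, 0.0, -0.0]
ft_force: [0.2, -0.5, 0.1]
grip_width: 0.0003
```

```bash
python3 look.py 6 side,scene,side,scene
```

```text
13.25 [ 0.439  -0.1732  0.3682] [-0.1348  0.9909 -0.     -0.    ] F [[0.24, -0.51, 0.07], [0.22, 0.8, -0.43], [0.44, 0.6, 0.1], [0.19, 0.12, -0.89], [0.2, 0.15, 0.13]] mean [ 0.26  0.23 -0.2 ] M [ 0.05  0.03 -0.02]
```

Run:
```python
import cv2
a=cv2.imread("pics/scene6.png")[130:260,270:440];a=cv2.resize(a,None,fx=4.5,fy=4.5,interpolation=cv2.INTER_CUBIC);cv2.imwrite("pics/s6.png",a)
a=cv2.imread("pics/side6.png")[160:250,320:450];cv2.imwrite("pics/d6.png",cv2.resize(a,None,fx=6,fy=6,interpolation=cv2.INTER_CUBIC))
```

```text
(no output)
```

View pics/s6.png

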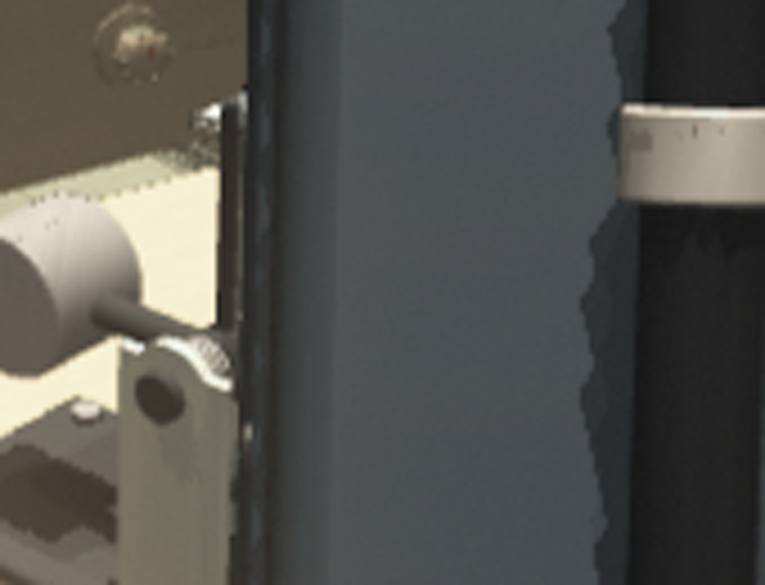

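View pics/d6.png

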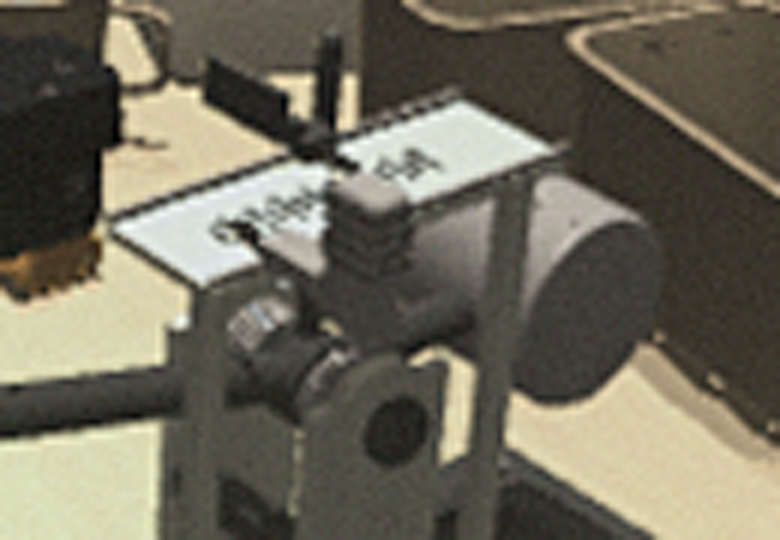

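Run:
```python
from h import *
th=.2716;t=np.array([.6223,-.1254]);R=np.array([[np.cos(th),-np.sin(th)],[np.sin(th),np.cos(th)]])
for n,uv,z in [("knob",(381.5,191.5),.246),("mneedle",(359.8,198.1),.214),("dneedle",(378.3,187.3),.214)]:
    p=onz("side",uv,z);print(n,p,"frame",R.T@(p[:2]-t))
```

```text
knob [ 0.57524936 -0.2338127   0.246     ] frame [-0.07441011 -0.09181618]
mneedle [ 0.56309877 -0.1890674   0.214     ] frame [-0.07411133 -0.04545144]
dneedle [ 0.60736354 -0.1657938   0.214     ] frame [-0.02522551 -0.03490603]
```

Request:
{"api": "drive_tool", "payload": {
  "plan": [
    [[0, 0, 0.8, 0, 0, 0], [-0.2, 0, 1, 0, 0, -0.5], [0, 0, 1, 0, 0, -1], [0, 0, 0.9, 0, 0, -1], [0, 0, 0, 0, 0, -1], [0.2, 0, 0, 0, 0, -1], [0.3, -0.1, 0, 0, 0, -1], [0.5, -0.2, 0, 0, 0, -1]]
  ],
  "grip": 0.5
}}

```text
time: 14.25
position: [0.4589, -0.1805, 0.4606]
tool_rot: [0.205, 0.979, 0.0, -0.0]
ft_force: [-0.3, 1.1, 0.5]
grip_width: 0.0437
```

Request:
{"api": "drive_tool", "payload": {
  "plan": [
    [[0.7, -0.3, 0, 0, 0, -1], [0.7, -0.3, 0, 0, 0, -1], [0.7, -0.3, 0, 0, 0, -1], [0.7, -0.3, 0, 0, 0, -1], [0.6, -0.3, 0, 0, 0, -1], [0.6, -0.3, 0, 0, 0, -1], [0.5, -0.3, 0, 0, 0, -1], [0.1, 0, 0, 0, 0, -1]]
  ]
}}

```text
time: 15.25
position: [0.5747, -0.2337, 0.4602]
tool_rot: [0.586, 0.811, -0.0, -0.0]
ft_force: [-0.7, 0.6, -0.2]
grip_width: 0.0438
```

```bash
python3 look.py 7 wrist,side
```

```text
15.35 [ 0.5742 -0.2332  0.4602] [ 5.841e-01  8.116e-01 -0.000e+00 -4.000e-04] F [[-0.66, 0.61, -0.21], [0.18, 0.02, 0.52], [-0.09, 0.52, 0.26]] mean [-0.19  0.38  0.19] M [-0.06  0.02 -0.02]
```

View pics/wrist7.png

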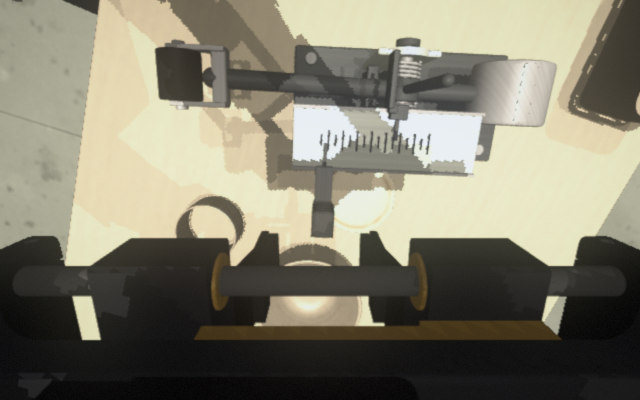

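View pics/side7.png

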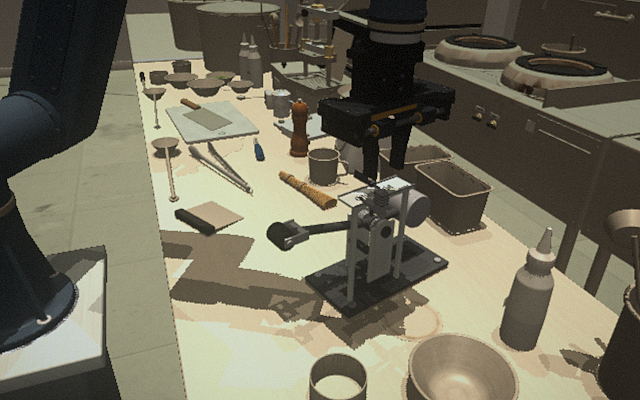

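Run:
```python
import cv2
a=cv2.imread("pics/wrist7.png")[90:245,270:500];cv2.imwrite("pics/w7.png",cv2.resize(a,None,fx=3.4,fy=3.4,interpolation=cv2.INTER_CUBIC))
```

```text
(no output)
```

View pics/w7.png

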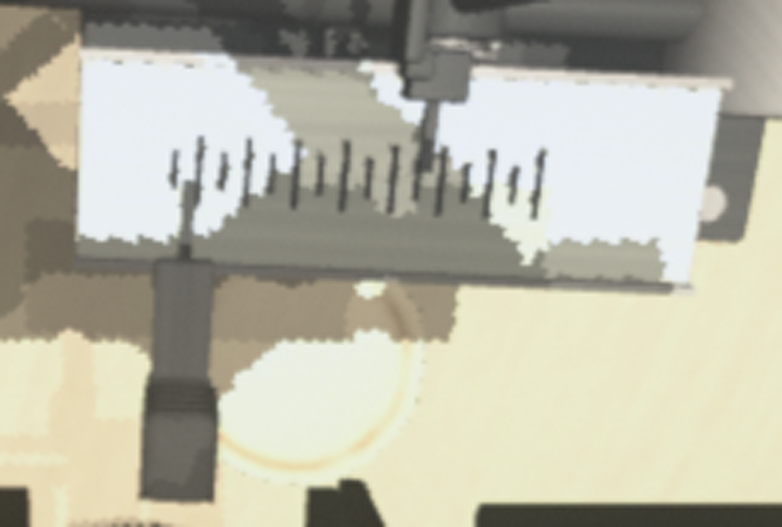

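Run:
```python
from h import *
C=wcam([.5742,-.2332,.4602],[.5841,.8116,0,-.0004])
g=lambda x,y:(x/3.4+270-.35,y/3.4+90-.35)
P=lambda x,y,z:wonz(C,g(x,y),z)
k=P(179,457,.246);m=P(187,184,.214);d=P(426,168,.214)
c=[P(80,50,.21),P(722,82,.21),P(690,290,.21),P(78,258,.21)]
F=[(-.095,-.018),(.035,-.018),(.035,-.062),(-.095,-.062)]
th,t,r=fit(F,c);print(th,t,np.round(r*1e3,1).tolist())
R=np.array([[np.cos(th),-np.sin(th)],[np.sin(th),np.cos(th)]])
for n,p in dict(k=k,m=m,d=d).items(): print(n,p,R.T@(p[:2]-t))
```

```text
0.27550938997571833 [ 0.62057037 -0.12122487] [[0.0, -0.9], [-0.4, -1.0], [0.2, 0.6], [0.2, 1.2]]
k [ 0.57610113 -0.22858125  0.246     ] [-0.07199708 -0.09121034]
m [ 0.56279178 -0.18323627  0.214     ] [-0.07246897 -0.04395483]
d [ 0.60760476 -0.16482274  0.214     ] [-0.02433688 -0.03842653]
```

Request:
{"api": "drive_tool", "payload": {
  "plan": [
    [[0.1, 0.1, -0.4, 0, 0, -0.45], [0, 0, -0.5, 0, 0, 0], [0, 0, -0.5, 0, 0, 0], [0, 0, -0.4, 0, 0, 0], [0, 0, -0.3, 0, 0, 0], [0, 0, -0.15, 0, 0, 0], [0, 0, 0, 0, 0, 0]]
  ]
}}

```text
time: 16.23
position: [0.5765, -0.2307, 0.4043]
tool_rot: [0.603, 0.798, -0.0, -0.0]
ft_force: [-0.3, -0.3, 0.2]
grip_width: 0.0434
```

```bash
python3 look.py 8 wrist,side
```

```text
16.325 [ 0.5766 -0.2307  0.4049] [6.032e-01 7.976e-01 0.000e+00 4.000e-04] F [[-0.28, -0.31, 0.2], [0.61, -0.25, 0.56], [-0.47, -0.92, -0.21]] mean [-0.05 -0.49  0.18] M [-0.01  0.03 -0.05]
```

View pics/wrist8.png

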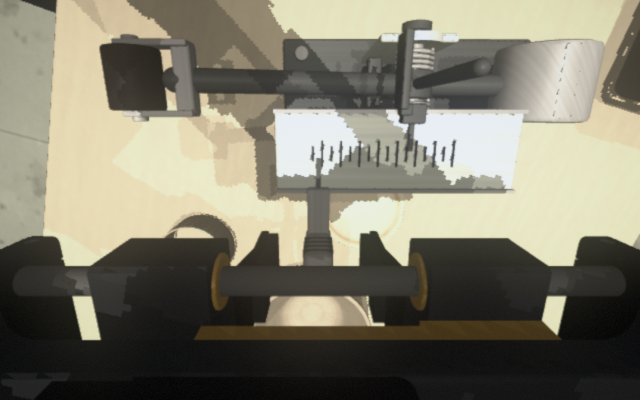

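Request:
{"api": "drive_tool", "payload": {
  "plan": [
    [[0, 0, 0, 0, 0, 0], [0, 0, 0, 0, 0, 0], [0, 0, 0, 0, 0, 0], [0, 0, 0, 0, 0, 0], [0, 0, 0, 0, 0, 0]]
  ],
  "grip": 1,
  "force": 10
}}

```text
time: 16.95
position: [0.5765, -0.2306, 0.4046]
tool_rot: [0.603, 0.798, -0.0, -0.0]
ft_force: [-1.1, -0.0, 0.4]
grip_width: 0.0143
```

Request:
{"api": "drive_tool", "payload": {
  "plan": [
    [[0.1, 0.03, 0, 0, 0, 0], [0.25, 0.07, 0, 0, 0, 0], [0.35, 0.1, 0, 0, 0, 0], [0.35, 0.1, 0, 0, 0, 0], [0.35, 0.1, 0, 0, 0, 0], [0.25, 0.07, 0, 0, 0, 0], [0.1, 0.03, 0, 0, 0, 0], [0, 0, 0, 0, 0, 0]]
  ]
}}

```text
time: 17.95
position: [0.6208, -0.2181, 0.4046]
tool_rot: [0.603, 0.798, 0.0, 0.001]
ft_force: [1.5, -1.4, 0.5]
grip_width: 0.0139
```

```bash
python3 look.py 9 wrist,side
python3 - <<'E'
import cv2
a=cv2.imread("pics/wrist9.png");a=a[90:265,200:440];cv2.imwrite("pics/w9.png",cv2.resize(a,None,fx=3.3,fy=3.3,interpolation=cv2.INTER_CUBIC))
E
```

```text
18.05 [ 0.6206 -0.2181  0.4046] [6.033e-01 7.975e-01 6.000e-04 8.000e-04] F [[1.47, -1.42, 0.46], [2.67, -0.65, 0.36], [2.42, -1.61, -0.08]] mean [ 2.19 -1.22  0.25] M [-0.21 -0.16 -0.05]
```

View pics/w9.png

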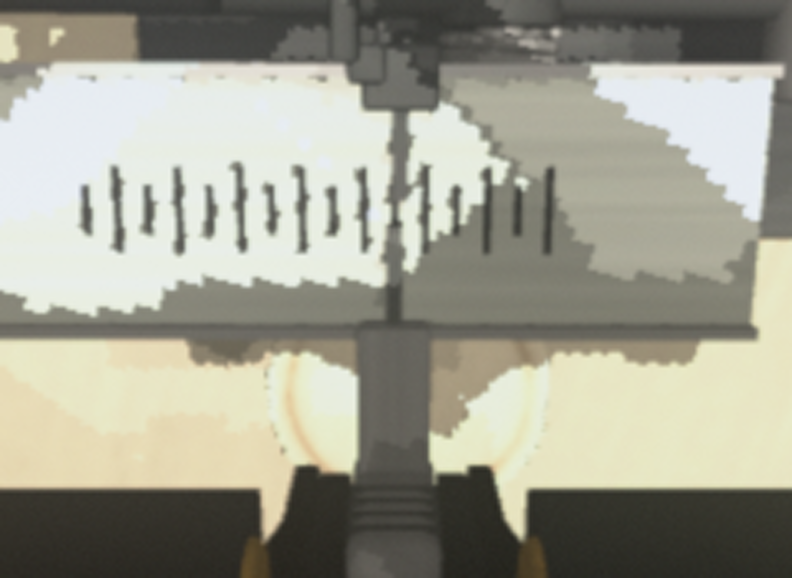

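```bash
cat > cen.py <<'E'
import sys,cv2,numpy as np
a=cv2.imread(sys.argv[1]);u0,u1,v0,v1=map(int,sys.argv[2:6])
b=cv2.resize(a[v0:v1,u0:u1],None,fx=12,fy=12,interpolation=cv2.INTER_NEAREST);cv2.imwrite("pics/z_"+sys.argv[1].split('/')[-1],b)
g=a.astype(float).mean(2)
for v in range(v0,v1): print(v,g[v,u0+10:u1-10].astype(int).tolist())
E
python3 cen.py pics/wrist9.png 300 340 120 190; python3 -c "print(list(range(310,330)))"
```

```text
120 [105, 107, 112, 111, 110, 110, 111, 109, 110, 111, 109, 109, 109, 110, 108, 110, 109, 109, 109, 108]
121 [112, 105, 107, 108, 107, 108, 107, 105, 107, 106, 107, 106, 106, 105, 105, 105, 105, 105, 105, 104]
122 [131, 105, 102, 101, 101, 101, 102, 101, 99, 94, 93, 93, 93, 94, 96, 100, 101, 100, 100, 99]
123 [175, 153, 149, 149, 147, 148, 148, 146, 126, 100, 88, 86, 88, 94, 130, 145, 147, 147, 147, 145]
124 [224, 223, 222, 222, 222, 221, 221, 219, 186, 132, 106, 103, 104, 130, 196, 220, 221, 220, 220, 217]
125 [230, 230, 228, 228, 228, 228, 227, 225, 193, 138, 109, 106, 111, 153, 212, 228, 228, 227, 227, 226]
126 [232, 232, 230, 229, 229, 229, 228, 225, 193, 139, 112, 111, 114, 159, 218, 231, 232, 230, 228, 228]
127 [233, 233, 232, 232, 232, 231, 230, 226, 193, 139, 114, 111, 118, 162, 217, 231, 232, 231, 231, 231]
128 [232, 232, 233, 232, 232, 232, 232, 228, 191, 134, 114, 111, 117, 162, 218, 230, 232, 232, 232, 231]
129 [233, 232, 232, 232, 232, 232, 232, 228, 174, 122, 112, 112, 116, 153, 213, 229, 232, 232, 232, 232]
130 [233, 232, 233, 232, 232, 232, 232, 227, 171, 119, 112, 11
[... 5482 characters left out ...]
, 87, 113, 121, 123, 123, 123, 124, 122, 122]
184 [126, 126, 125, 124, 124, 123, 106, 80, 69, 68, 69, 87, 113, 123, 124, 124, 124, 124, 123, 123]
185 [125, 125, 124, 123, 124, 122, 105, 80, 69, 68, 69, 87, 113, 122, 124, 123, 123, 124, 122, 123]
186 [116, 116, 114, 114, 114, 112, 99, 78, 68, 68, 70, 84, 106, 113, 113, 112, 113, 114, 114, 117]
187 [92, 86, 86, 85, 86, 84, 81, 73, 69, 69, 70, 75, 82, 84, 85, 85, 85, 85, 89, 98]
188 [82, 81, 81, 82, 82, 83, 80, 77, 75, 74, 75, 77, 79, 80, 81, 81, 79, 79, 81, 83]
189 [84, 85, 84, 85, 85, 86, 87, 85, 83, 84, 84, 83, 84, 84, 84, 83, 82, 84, 84, 83]
[310, 311, 312, 313, 314, 315, 316, 317, 318, 319, 320, 321, 322, 323, 324, 325, 326, 327, 328, 329]
```

View pics/z_wrist9.png

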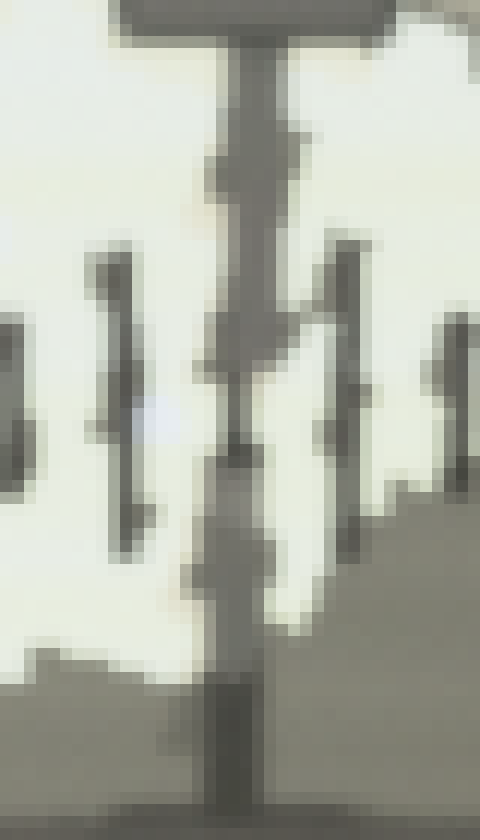

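Request:
{"api": "drive_tool", "payload": {
  "plan": [
    [[0.035, 0.01, 0, 0, 0, 0], [0, 0, 0, 0, 0, 0], [0, 0, 0, 0, 0, 0]]
  ]
}}

```text
time: 18.42
position: [0.621, -0.2181, 0.4046]
tool_rot: [0.603, 0.798, -0.0, 0.0]
ft_force: [0.4, -2.1, 1.4]
grip_width: 0.0142
```

```bash
python3 look.py 10 wrist
cat > cen2.py <<'E'
import sys,cv2,numpy as np
a=cv2.imread(sys.argv[1]).astype(float).mean(2)
def c(rows,lo,hi):
    out=[]
    for v in rows:
        r=a[v,lo:hi];m=(r.max()+r.min())/2
        i=np.where(r<m)[0];
        if len(i)==0 or i[0]==0 or i[-1]==len(r)-1: continue
        l=i[0]-(m-r[i[0]])/(r[i[0]-1]-r[i[0]]);h=i[-1]+(m-r[i[-1]])/(r[i[-1]+1]-r[i[-1]])
        out.append(lo+(l+h)/2)
    return out
d=c(range(124,146),314,327);m=c(list(range(159,172))+list(range(179,185)),313,326)
print(np.round(d,1).tolist(),np.median(d));print(np.round(m,1).tolist(),np.median(m))
E
python3 cen2.py pics/wrist9.png; python3 cen2.py pics/wrist10.png
python3 - <<'E'
import cv2
b=cv2.imread("pics/wrist10.png")[115:195,290:350];cv2.imwrite("pics/z10.png",cv2.resize(b,None,fx=7,fy=7,interpolation=cv2.INTER_NEAREST))
E
```

```text
18.475 [ 0.621  -0.2181  0.4046] [ 6.032e-01  7.976e-01 -1.000e-04  1.000e-04] F [[0.41, -2.11, 1.36], [-0.61, -2.55, 1.07]] mean [-0.1  -2.33  1.21] M [-0.41 -0.01 -0.07]
[321.0, 320.9, 320.8, 320.8, 320.8, 320.7, 320.8, 321.5, 321.1, 320.8, 320.5, 320.3, 320.4, 320.9, 320.9, 320.6, 320.6, 320.6, 320.6, 320.4] 320.763444901777
[318.9, 318.9, 318.9, 318.8, 318.6, 318.8, 319.2, 319.1, 318.8, 318.6, 318.5, 319.0, 319.2, 318.7, 318.7, 318.7, 318.8, 318.9, 318.9] 318.7913602941176
[321.2, 321.1, 321.0, 320.9, 320.8, 320.8, 320.9, 321.5, 321.1, 320.8, 320.7, 320.6, 320.4, 320.9, 320.9, 320.8, 320.8, 320.8, 320.7, 320.6, 320.6] 320.82702982878544
[319.1, 318.9, 318.9, 318.9, 318.8, 318.8, 319.4, 319.1, 318.8, 318.6, 318.5, 319.0, 319.2, 318.8, 318.7, 318.7, 318.8, 318.8, 318.9] 318.8410275502606
```

View pics/z10.png

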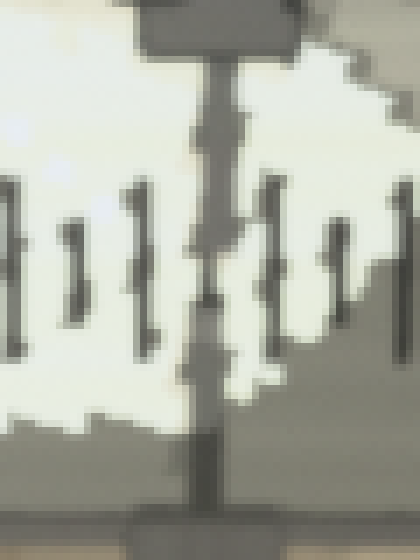

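Request:
{"api": "drive_tool", "payload": {
  "plan": [
    [[0.045, -0.01, 0, 0, 0, 0], [0, 0, 0, 0, 0, 0], [0, 0, 0, 0, 0, 0]]
  ]
}}

```text
time: 18.85
position: [0.6221, -0.2179, 0.4045]
tool_rot: [0.603, 0.798, 0.0, -0.0]
ft_force: [-0.6, -1.0, 3.0]
grip_width: 0.0134
```

```bash
python3 look.py 11 wrist;python3 cen2.py pics/wrist11.png
```

```text
18.9 [ 0.6221 -0.2179  0.4045] [ 6.032e-01  7.976e-01  1.000e-04 -3.000e-04] F [[-0.64, -0.98, 2.96], [-1.74, -1.37, 1.44]] mean [-1.19 -1.17  2.2 ] M [-0.14  0.33  0.01]
[319.0, 319.0, 318.8, 318.8, 318.8, 318.8, 318.9, 319.4, 319.1, 318.8, 318.7, 318.7, 318.8, 318.9, 318.9, 318.8] 318.8205260259765
[319.1, 318.9, 318.6, 318.6, 319.0, 319.1, 319.1, 319.0, 318.9, 318.9, 318.8, 318.6, 318.6, 318.8, 318.8, 318.8, 318.8, 318.8, 318.8] 318.8420779220779
```

Request:
{"api": "drive_tool", "payload": {
  "plan": [
    [[0, 0, 0, 0, 0, 0], [0, 0, 0, 0, 0, 0], [0, 0, 0, 0, 0, 0], [0, 0, 0, 0, 0, 0]]
  ],
  "grip": 0.5
}}

```text
time: 19.4
position: [0.6223, -0.2181, 0.4043]
tool_rot: [0.603, 0.798, 0.0, -0.0]
ft_force: [-0.5, 0.5, -0.3]
grip_width: 0.041
```

```bash
python3 look.py 12 wrist;python3 cen2.py pics/wrist12.png
python3 - <<'E'
import cv2
b=cv2.imread("pics/wrist12.png")[105:285,210:430];cv2.imwrite("pics/z12.png",cv2.resize(b,None,fx=3.3,fy=3.3,interpolation=cv2.INTER_CUBIC))
E
```

```text
19.45 [ 0.6223 -0.2181  0.4044] [ 6.032e-01  7.976e-01  0.000e+00 -1.000e-04] F [[-0.45, 0.49, -0.34], [0.73, -0.15, 0.97]] mean [0.14 0.17 0.32] M [-0.11  0.1   0.04]
[318.5, 318.5, 318.5, 318.4, 318.3, 318.4, 319.1, 319.1, 318.8, 318.5, 318.2, 318.1, 318.8, 318.7, 318.4] 318.5143352757419
[318.7, 318.3, 318.3, 318.6, 318.6, 318.6, 318.5, 318.4, 318.4, 318.4, 318.4, 318.3, 318.4, 318.4, 318.3, 318.2] 318.4026975810284
```

View pics/z12.png

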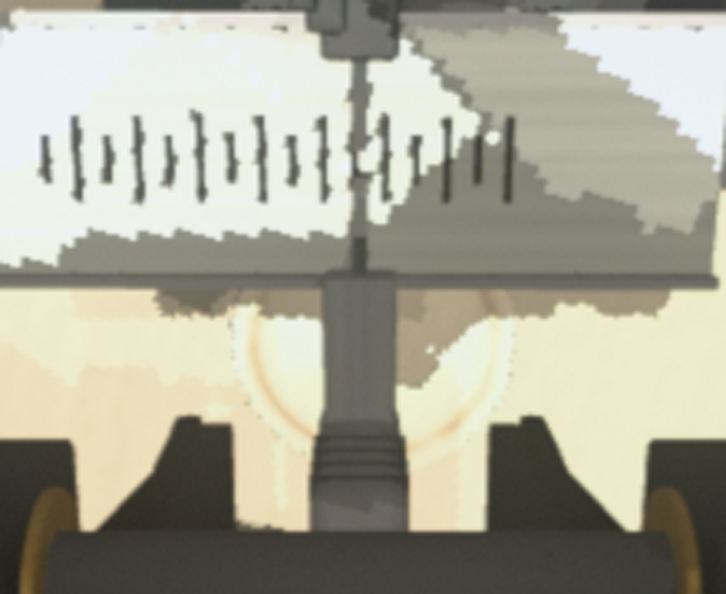

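Needles are level (both at about column 318.5) and the knob is free between the open fingers. I'll lift straight up.

Request:
{"api": "drive_tool", "payload": {
  "plan": [
    [[0, 0, 0.3, 0, 0, 0], [0, 0, 0.5, 0, 0, 0], [0, 0, 0.7, 0, 0, 0], [0, 0, 0.8, 0, 0, 0], [0, 0, 0.6, 0, 0, 0], [0, 0, 0.3, 0, 0, 0], [0, 0, 0, 0, 0, 0], [0, 0, 0, 0, 0, 0]]
  ]
}}

```text
time: 20.45
position: [0.6221, -0.2181, 0.4837]
tool_rot: [0.603, 0.798, -0.0, -0.001]
ft_force: [1.2, -0.5, 0.2]
grip_width: 0.0434
```

```bash
python3 look.py 13 wrist,side
python3 - <<'E'
import cv2
b=cv2.imread("pics/wrist13.png")[80:260,210:430];cv2.imwrite("pics/z13.png",cv2.resize(b,None,fx=3.3,fy=3.3,interpolation=cv2.INTER_CUBIC))
E
```

```text
20.55 [ 0.6221 -0.2181  0.4835] [ 6.032e-01  7.976e-01 -1.000e-04 -9.000e-04] F [[1.19, -0.49, 0.23], [-0.73, -0.68, -0.26], [-0.48, -0.25, 0.91]] mean [-0.01 -0.48  0.29] M [-0.08  0.02  0.03]
```

View pics/z13.png

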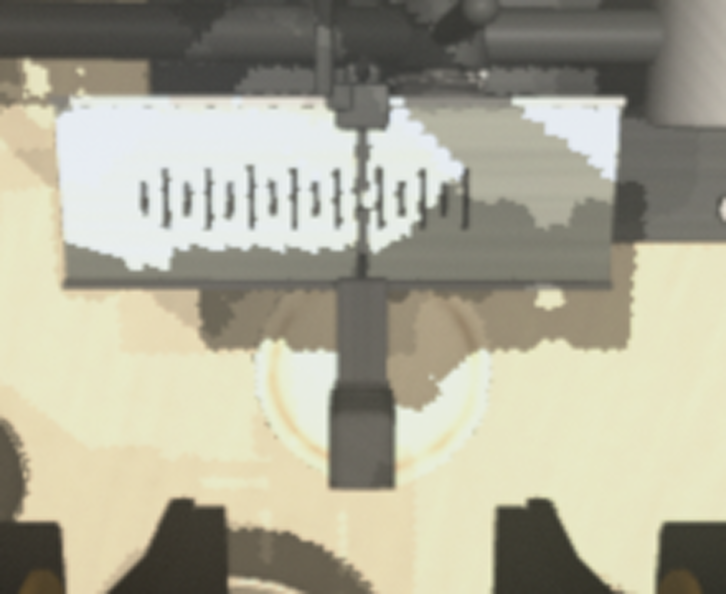

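```bash
python3 -c "
from rig import robot
print(robot.hand_in())"
```

```text
the job is handed in; nothing more can be done
None
```

The test is done and handed in at about 20.6 s, within the 58 s limit. The marker needle is level with the drag hand's needle, and the robot is clear of everything.

- **Pressing:** I pressed the roller with closed fingertips and held it still for about 1.4 s. The mean vertical reading was 11.8 N. Allowing for the sensor's -0.2 to -0.4 N offset, that is about 12.0 N. The highest single reading was 12.4 N, but I did not sample the force continuously. A sideways reading of up to about 3 N along the roller axis was also present.
- **Release:** I let the roller back up at no more than 40 mm/s, slowing to 16 mm/s at the end. The pictures afterwards show the pointer upright at rest and the drag hand left at about 24 mm. I did not measure the arm's speed.
- **Marker:** I pinched the knob, slid it about 49 mm and let go. The first fine step of 0.9 mm barely moved the marker because of stiction, so I made a second small step.
- **Last checks:** After letting go, the wrist camera put the two needles within 0.1 px of each other, about 0.06 mm. A last picture from above still showed them level, with no contact force. No check failed.

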